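# Vent the resin degassing pot and take off its lid

### The arm

A 7-joint arm with a two-finger parallel gripper is mounted at the origin on the work surface. World frame = base frame: x ahead of the robot, y to its left, z up, the work surface at z = 0. Lengths are in m, angles in rad, forces in N, time in s.
With the tool pointing down it reaches from about 0.35 to 0.9 m from the base axis. Payload 8.1 kg.
Tool frame: the origin (TCP) lies at the very end of the fingers, on their centre line; the grasp point (between the pads) lies 19 mm behind it; z points along the fingers, y is the line along which they close (so a half turn about z gives the same grasp; the last joint's range is limited). The gripper opens to 92 mm and grips with 3 to 60 N. Pads are 19 mm wide; open, the fingers measure 130 mm over their backs; the gripper's body (75 mm by 190 mm) begins 47 mm behind the grasp point.
Start: joints at [1.17, 0.434, 0.025, 1.573, -0.012, 1.134, -0.075], TCP at [0.183, -0.598, 0.227] pointing down, gripper open.
Joint ranges: [-2.62, 2.62], [-0.44, 2.09], [-1.27, 1.32], [0.08, 2.57], [-1.32, 4.46], [0.12, 2], [-2.74, 2.74]. Speed limits (rad/s): [2.22, 2.22, 3.01, 3.01, 3.14, 3.14, 3.14].

### API

Orientations are given as a rotation vector (axis times angle).
In Python, from cell import arm gives the robot as it stands.
- The arm moves only by the tool jog_arm, never from a script. Its argument "rows" is a list of rows, each a list of 3 entries, a list of its own where there are three numbers: the shift along the world's x, y, z in cm, then the turn, a rotation vector about the world's x, y, z in degrees, then the opening, from 0 (shut) to 1 (fully open). A call has 1 to 8 rows; each row is the pose to reach, as a shift and turn from the pose commanded when the call began; what a row does not reach only later rows make up. A row lasts 1/8 s, in which the tool goes at most 62.5 mm and 10.7 degrees, less where a joint would pass 70% of its speed; a pose out of reach is approached as far as the arm can. A call with a gripper value outside its range is refused whole. The fingers move at their own pace and stop on an object; "newtons" is the grip in N (left out, the last holds). Time passes only in rows, so rows that repeat a pose let the fingers close. It gives the time, the measured TCP pose, the force, the opening and the grip force at its end, in the units of the state.
- arm.observe(): the state, without advancing time (a new reading comes with each control period).
- arm.get_image(name): name is "side" or "top"; returns a dict with "img" (400x640x3 uint8, red, green, blue), "depth" (400x640 float32, m along the optical axis (not along the pixel's ray), 0 where there is no reading), "fx", "fy", "cx", "cy" (pixels), "dist_coeffs" ([k1, k2, p1, p2, k3] as OpenCV has them; the pictures are not rectified), "rvec" (rotation vector, rad) and "tvec" (3), from world to camera coordinates, as OpenCV has them. Camera axes: x right, y down, z forward; pixel columns grow to the right and rows downward; lengths in m; the calibration is good to about 2 mm. A picture is of the moment at which its call begins.
- arm.sign_off(): hands the job in; it is judged then, once.
The state is a dict: "clock": time; "joints": joint angles; "dq": joint speeds; "joint_efforts": joint torques, N m; "position": TCP position; "ee_rot": TCP orientation; "force": force on the tool from outside, world axes, zero at the start; "ft_torque": the same for the moment, N m; "width": opening from 0.0 (shut) to 1.0 (fully open); "gripper_force": force on a finger pad.
Only numpy, scipy, OpenCV 4.12 (cv2) and the standard library are available. Lean on these libraries where they do the work, as an engineer would, in place of code of your own. Each camera call takes 0.05 s, during which the arm holds its last target. There are 200 camera calls.

### The job

The degassing pot is still under vacuum, so its lid is stuck. Turn the vent tap on the lid a quarter turn to fully open and leave it open, give the air two seconds to get in, then lift the lid off level by its bar handle and set it down gently, flat and centred on the two battens of the wooden lid rest. Do not drop the lid, and leave the cup, hammer and grinder alone.

Things in the scene. Friction and masses are not known exactly. Their poses are not given: they have to be found in the camera images.
- pot: Steel degassing pot, fixed to the bench: round, 176 mm across, 120 mm high, 7 mm wall, open at the top under the lid; thin side handles, only for show, reach 117 mm out along its y. Origin: centre of its underside on the bench, z up; rim at z = 120 mm. At the start the lid lies on it with the same yaw.
- lid: Loose aluminium lid, 200 mm across, 22 mm thick (lowest 6 mm rubber gasket), about 0.65 kg, balanced on its axis within 5 mm. Origin: centre of its underside, z up. Along its x: vent tap at -75 mm, bar handle at -12 to 50 mm, round gauge (42 mm across, 50 mm above the underside) at 76 mm. Until the tap is past about 1.1 rad the vacuum holds it down; then it lies loose on the rim.
- lid_handle (a point): Middle of the lid's bar handle, at (19, 0, 66) mm in the lid's frame, axes as the lid's. A black bar 62 mm long (lid x), 14 mm wide (lid y), 16 mm high on two 12 mm posts; its underside is 36 mm, its top 52 mm above the lid's upper face. Pinch it from above across lid y.
- tap_grip (a point): Middle of the vent tap's steel wing, on its vertical turning axis, at (-75, 0, 50) mm in the lid's frame; turns with the tap. The wing is an upright blade 56 mm long (this point's y), 12 mm thick (its x), 28 mm high, from 14 to 42 mm above the lid's upper face, on a 22 mm brass stem. Pinch it from above across its thickness, centred on the axis.
- tap (a joint): Angle of the vent tap in rad. 0 = shut: the wing lies along the lid's y, across the line from tap to handle. 1.57 = fully open, at the stop: the wing points along the lid's x, at the handle. It grows counter-clockwise seen from above and stays where it is left; friction about 0.06 N m.
- rest: Wooden lid rest, fixed to the bench: board 220 x 220 x 15 mm with two battens, each 30 mm wide (x), 200 mm long (y) and 25 mm high, centred at x = -60 and +60 mm. Origin: centre of its underside on the bench.
- rest_top (a point): Point between the battens at the level of their tops, 40 mm above the bench, over the middle of the rest. The centre of the lid's underside belongs here; the lid's yaw is free.
- mix_cup: White plastic mixing cup, 84 mm across, 100 mm high, standing loose; a bystander. Origin: centre of its underside.
- hammer: Hammer, 280 mm long, lying loose; a bystander. Lies along its x.
- grinder: Angle grinder, 240 mm long, lying loose; a bystander. Lies along its x, origin under its middle.
Not all that is in view belongs to the job. There is more than one size of the lid; the one meant has the size given above.

How it is judged:
By the outcome, as a careful person would: the job done as asked, in the order asked, and still so for the second after the job is handed in, with the robot touching nothing.
It also fails if it takes over 59 s, if anything falls off the work surface, if the arm or the gripper's body presses on something with over 40 N, if the wrist force passes 120 N, or if a joint passes its speed limit or range.

## Working session

There is one attempt and no reset: what is moved stays moved. The work goes in short steps, Python scripts to look and compute and a tool call to move; the robot and the scene stay as the last step left them, time stands still between calls to the robot, and variables do not carry over. Pictures are saved under pics/ and viewed, at most 10 in all, crops included, and the job is handed in when it is done.

Besides the shell and the picture viewer there is one more tool, called after "Call:" as name(argument=value, ...), one argument or row to a line, values as JSON. jog_arm: Moves the arm, as the interface text tells. Its arguments: {"type":"object","properties":{"rows":{"type":"array","items":{"type":"array"}},"newtons":{"type":"number"}},"required":["rows"]}

```bash
mkdir -p pics; cat > h.py <<'E'
import numpy as np, cv2
from cell import arm
def grab(n):
    d=arm.get_image(n); np.savez('pics/'+n+'.npz',**d); return d
def world(d,u,v,z=None):
    K=np.array([[d['fx'],0,d['cx']],[0,d['fy'],d['cy']],[0,0,1.]])
    p=cv2.undistortPoints(np.array([[[u,v]]],float),K,np.array(d['dist_coeffs'],float))[0,0]
    R=cv2.Rodrigues(np.array(d['rvec'],float))[0]; t=np.array(d['tvec'],float).ravel()
    r=np.array([p[0],p[1],1.]); c=-R.T@t; w=R.T@r
    s=(z-c[2])/w[2] if z is not None else float(d['depth'][int(round(v)),int(round(u))])
    return c+s*w
E
python3 - <<'E'
from h import *
for n in('top','side'):
    d=grab(n); cv2.imwrite(f'pics/{n}0.png',d['img'][...,::-1])
o=arm.observe(); print({k:np.round(v,3) for k,v in o.items()})
E
```

```text
{'clock': np.float64(0.1), 'joints': array([ 1.17 ,  0.435,  0.025,  1.574, -0.012,  1.134, -0.075]), 'dq': array([-0.001, -0.001, -0.001, -0.002, -0.001,  0.   ,  0.001]), 'joint_efforts': array([ 5.0000e-03, -6.6913e+01,  9.8900e-01, -3.1515e+01, -6.1000e-02,
        3.7000e-02, -0.0000e+00]), 'position': array([ 0.183, -0.597,  0.226]), 'ee_rot': array([-3.106, -0.466,  0.   ]), 'force': array([-0.197,  0.314, -0.001]), 'ft_torque': array([0.012, 0.018, 0.004]), 'gripper_force': np.float64(0.0), 'width': np.float64(1.004)}
```

View pics/top0.png

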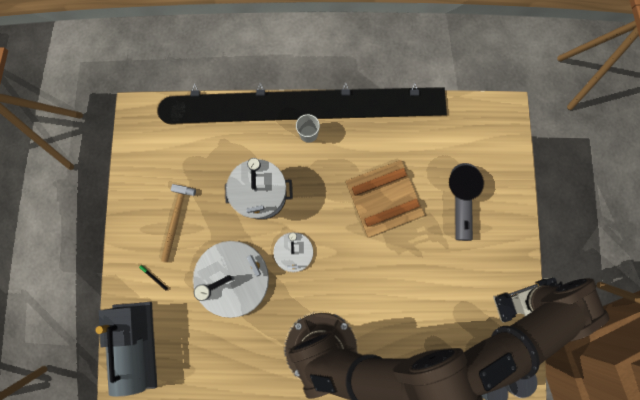

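View pics/side0.png

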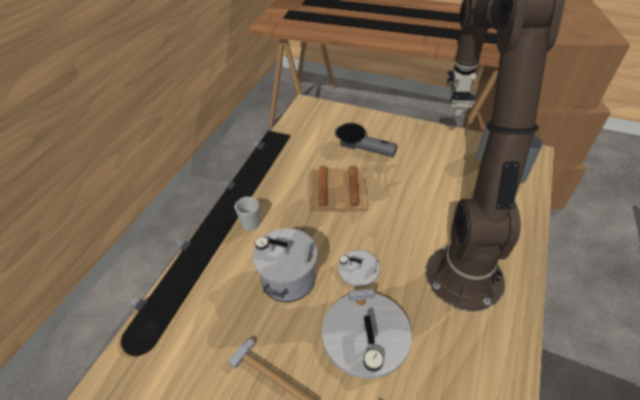

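The pot with its lid is at top-view (256,190), with the gauge at (254,164) and the tap at about (256,210). The rest is at (386,198). The other lids, at (231,279) and (293,252), are decoys. I'll enlarge the top view.

```bash
python3 - <<'E'
from h import *
im=np.load('pics/top.npz')['img'][...,::-1]
a=cv2.resize(im[145:230,215:300],None,fx=7,fy=7,interpolation=cv2.INTER_CUBIC)
b=cv2.resize(im[150:245,335:435],None,fx=6,fy=6,interpolation=cv2.INTER_CUBIC)
cv2.imwrite('pics/potc.png',a);cv2.imwrite('pics/restc.png',b)
d=np.load('pics/top.npz')
for u,v in [(254,164),(253,180),(235,195),(275,200),(256,209),(365,185),(400,210)]:print(u,v,world(d,u,v).round(3))
E
```

```text
254 164 [0.617 0.219 0.169]
253 180 [0.557 0.215 0.2  ]
235 195 [0.518 0.283 0.143]
275 200 [0.501 0.149 0.147]
256 209 [0.466 0.206 0.183]
365 185 [ 0.572 -0.157  0.043]
400 210 [ 0.482 -0.279  0.044]
```

View pics/potc.png

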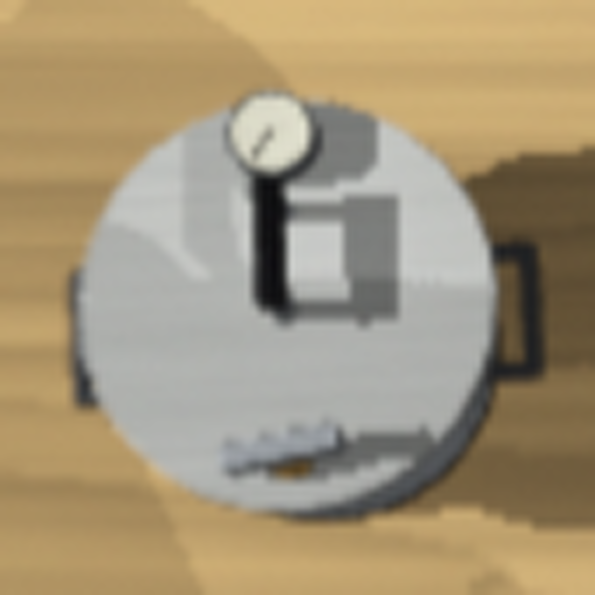

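View pics/restc.png

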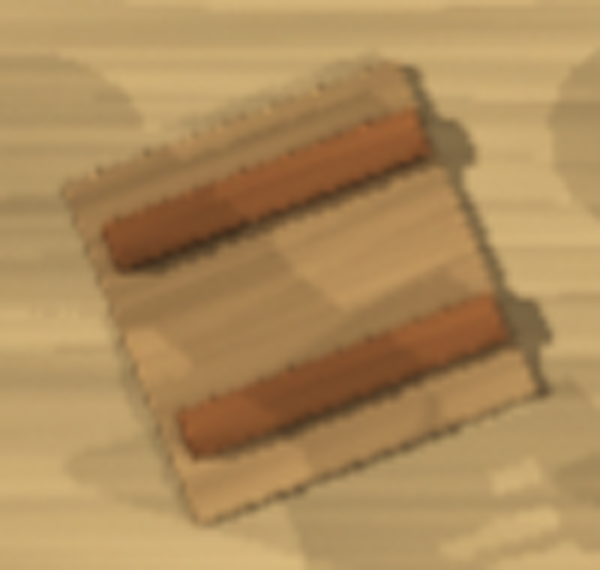

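The crop shows the gauge centre at (272,133), the black bar from (268,180) to (272,308), and the grey tap wing from (225,460) to (340,435). The rest's battens show clearly. I'll fit these from the depth cloud and cross-check with hand-read pixels.

```bash
python3 - <<'E'
from h import *
d=dict(np.load('pics/top.npz')); 
def cloud(u0,u1,v0,v1):
    P=[];C=[]
    for v in range(v0,v1):
        for u in range(u0,u1):
            if d['depth'][v,u]>0: P.append(world(d,u,v));C.append(d['img'][v,u])
    return np.array(P),np.array(C,float)
P,C=cloud(215,300,145,230)
def rect(Q,n):
    r=cv2.minAreaRect(Q[:,:2].astype(np.float32)*1000); w,v=np.linalg.eigh(np.cov(Q[:,:2].T)); a=v[:,1]
    print(n,len(Q),'mean',Q.mean(0).round(4),'rect',np.round(r[0],1),np.round(r[1],1),'dir deg',np.degrees(np.arctan2(a[1],a[0])).round(1))
z=P[:,2]
lid=P[(z>.12)&(z<.215)]; c=cv2.minEnclosingCircle(lid[:,:2].astype(np.float32)*1000);print('lid',c,np.median(z[(z>.135)&(z<.15)]))
rect(P[(z>.187)&(z<.21)],'bar'); 
low=P[:,0]<.50
rect(P[(z>.176)&(z<.195)&low],'wing'); rect(P[(z>.16)&(z<.18)&(P[:,0]>.57)&(C.min(1)>150)],'gauge')
px=lambda x,y,s,u0,v0:((x+.5)/s-.5+u0,(y+.5)/s-.5+v0)
for n,x,y,zz in [('L',82,300,.142),('R',497,300,.142),('T',300,102,.142),('B',300,515,.142),('gauge',272,133,.170),('bar0',268,180,.194),('bar1',271,308,.194),('w0',225,455,.184),('w1',342,432,.184)]:
    print(n,world(d,*px(x,y,7,215,145),zz)[:2].round(4))
Q,D=cloud(335,435,150,245); z=Q[:,2]
b=Q[(z>.034)&(z<.05)]; 
rect(b,'battens'); 
for n,x,y in [('a',104,228),('b',420,110),('c',432,155),('d',122,271),('e',180,410),('f',497,293),('g',512,340),('h',197,460)]:
    print(n,world(d,*px(x,y,6,335,150),.04)[:2].round(4))
for n,x,y in [('A',62,190),('B',405,65),('C',545,392),('D',200,524)]:
    print(n,world(d,*px(x,y,6,335,150),.015)[:2].round(4))
# side check
d=dict(np.load('pics/side.npz')); P,C=cloud(245,325,225,300); z=P[:,2]
l=P[(z>.125)&(z<.215)];print('side lid',cv2.minEnclosingCircle(l[:,:2].astype(np.float32)*1000)); rect(P[(z>.187)&(z<.21)],'bar');rect(P[(z>.174)&(z<.187)&(P[:,0]<.5)],'wing')
P,C=cloud(300,375,160,215); z=P[:,2]; rect(P[(z>.036)&(z<.05)],'battens')
E
```

```text
lid ((541.3370361328125, 216.87677001953125), 101.1185302734375) 0.14202465506633122
bar 93 mean [0.5532 0.2158 0.1934] rect [526.3 221.5] [130.9  38.2] dir deg -173.6
wing 69 mean [0.4668 0.211  0.1838] rect [467.3 210.9] [12.8 55.9] dir deg 100.5
gauge 87 mean [0.6193 0.2206 0.171 ] rect [618.9 221.6] [32.5 33.6] dir deg 78.1
L [0.5441 0.3139]
R [0.5441 0.1154]
T [0.6409 0.212 ]
B [0.4413 0.2066]
gauge [0.6188 0.2204]
bar0 [0.5907 0.2175]
bar1 [0.5306 0.2144]
w0 [0.4639 0.2354]
w1 [0.4747 0.1817]
battens 901 mean [ 0.5299 -0.2287  0.0403] rect [ 530.7 -230. ] [151.  201.8] dir deg -158.6
a [ 0.5629 -0.1106]
b [ 0.6349 -0.3003]
c [ 0.6074 -0.3067]
d [ 0.5371 -0.121 ]
e [ 0.4547 -0.1542]
f [ 0.5242 -0.3429]
g [ 0.4961 -0.3509]
h [ 0.4253 -0.1638]
A [ 0.5908 -0.087 ]
B [ 0.6688 -0.2965]
C [ 0.4683 -0.3751]
D [ 0.3899 -0.1674]
side lid ((542.6661987304688, 217.2160186767578), 102.7574234008789)
bar 111 mean [0.5476 0.2199 0.1931] rect [523.9 225.7] [127.   52.4] dir deg -176.8
wing 62 mean [0.4647 0.215  0.1833] rect [466.4 212.2] [12.5 57.5] dir deg 102.1
battens 550 mean [ 0.5269 -0.2227  0.0414] rect [ 527.9 -225.9] [149.3 201.2] dir deg -175.9
```

Call:
jog_arm(
  rows=[
    [[5, 8, 8], [0, 0, 10], 1],
    [[9, 13, 8], [0, 0, 20], 1],
    [[13, 18, 8], [0, 0, 30], 1],
    [[17, 23, 8], [0, 0, 40], 1],
    [[21, 28, 8], [0, 0, 50], 1],
    [[25, 33, 8], [0, 0, 60], 1],
    [[26, 38, 8], [0, 0, 70], 1],
    [[27, 43, 8], [0, 0, 80], 1],
  ],
)

```text
clock: 1.1
position: [0.4442, -0.1959, 0.3064]
ee_rot: [-2.073, -2.36, -0.0]
force: [1.6, 0.8, -0.9]
width: 1.004
gripper_force: 0.0
```

Call:
jog_arm(
  rows=[
    [[0, 6, 0], [0, 0, 4], 1],
    [[0, 12, 0], [0, 0, 4], 1],
    [[1, 18, 0], [0, 0, 4], 1],
    [[1, 24, 0], [0, 0, 4], 1],
    [[1.5, 30, -1], [0, 0, 4], 1],
    [[1.5, 36, -3], [0, 0, 4], 1],
    [[1.5, 37.9, -5], [0, 0, 4], 1],
    [[1.5, 37.9, -7], [0, 0, 4], 1],
  ],
)

```text
clock: 2.1
position: [0.4577, 0.1835, 0.2357]
ee_rot: [-1.992, -2.428, -0.0]
force: [-0.1, -0.7, -0.0]
width: 0.999
gripper_force: 0.0
```

Call:
jog_arm(
  rows=[
    [[0, 0, 0], [0, 0, 0], 1],
    [[0, 0, 0], [0, 0, 0], 1],
  ],
)

```text
clock: 2.35
position: [0.4587, 0.1809, 0.2372]
ee_rot: [1.998, 2.424, 0.0]
force: [0.8, -0.4, 0.5]
width: 0.999
gripper_force: 0.0
```

```bash
cat >> h.py <<'E'
from scipy.spatial.transform import Rotation as Ro
def st():
    o=arm.observe(); R=Ro.from_rotvec(o['ee_rot']).as_matrix(); print('t',round(float(o['clock']),2),'pos',np.round(o['position'],4),'closing',np.degrees(np.arctan2(R[1,1],R[0,1])).round(1),'z',R[:,2].round(3),'F',np.round(o['force'],1),'T',np.round(o['ft_torque'],2),'w',round(float(o['width']),3),'g',round(float(o['gripper_force']),1),'j',np.round(o['joints'],2))
E
python3 -c "
from h import *
st()"
```

```text
t 2.35 pos [0.4587 0.1809 0.2372] closing 11.0 z [ 0.  0. -1.] F [ 0.8 -0.4  0.5] T [ 0.03 -0.11  0.02] w 0.999 g 0.0 j [ 0.1   0.3  -0.73  1.83  0.22  1.1  -0.51]
```

Call:
jog_arm(
  rows=[
    [[0.85, 3.05, 0], [0, 0, 0], 1],
    [[0.85, 3.05, 0], [0, 0, 0], 1],
    [[0.85, 3.05, -2], [0, 0, 0], 1],
    [[0.85, 3.05, -4], [0, 0, 0], 1],
    [[0.85, 3.05, -6], [0, 0, 0], 1],
    [[0.85, 3.05, -7.5], [0, 0, 0], 1],
    [[0.85, 3.05, -8.7], [0, 0, 0], 1],
    [[0.85, 3.05, -8.7], [0, 0, 0], 1],
  ],
)

```text
clock: 3.35
position: [0.4645, 0.2109, 0.1489]
ee_rot: [-1.995, -2.424, 0.006]
force: [-6.9, 1.6, -4.2]
width: 1.0
gripper_force: 3.2
```

```bash
python3 -c "
from h import *
st()
d=grab('side');cv2.imwrite('pics/s1.png',cv2.resize(d['img'][200:310,230:340,::-1],None,fx=5,fy=5,interpolation=cv2.INTER_CUBIC))"
```

```text
t 3.35 pos [0.4645 0.2109 0.1489] closing 11.1 z [-0.004 -0.002 -1.   ] F [-6.9  1.6 -4.2] T [0.21 1.36 0.11] w 1.0 g 3.2 j [-0.01  0.43 -0.69  1.9   0.33  0.93 -0.66]
```

View pics/s1.png

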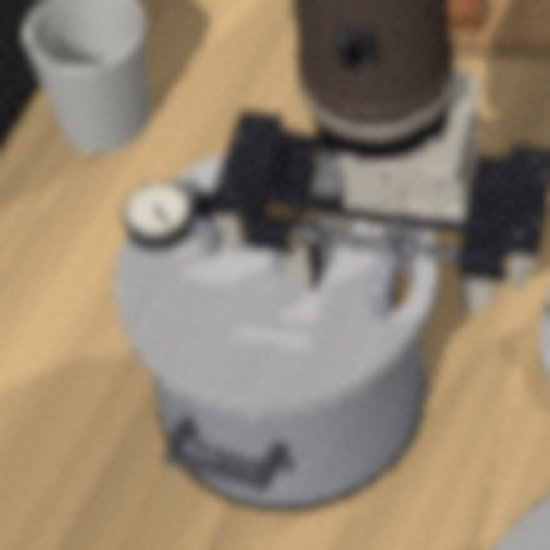

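The picture shows the fingers astride the wing. The far finger is against the end of the bar handle (65 mm finger back in a 63 mm gap, about 7 N). Closing takes it clear.

Call:
jog_arm(
  newtons=25,
  rows=[
    [[0, 0, 0], [0, 0, 0], 0.5],
    [[0, 0, 0], [0, 0, 0], 0.3],
    [[0, 0, 0], [0, 0, 0], 0],
    [[0, 0, 0], [0, 0, 0], 0],
    [[0, 0, 0], [0, 0, 0], 0],
    [[0, 0, 0], [0, 0, 0], 0],
    [[0, 0, 0], [0, 0, 0], 0],
  ],
)

```text
clock: 4.28
position: [0.4669, 0.2117, 0.1496]
ee_rot: [1.997, 2.425, -0.0]
force: [0.2, 0.7, -0.3]
width: 0.289
gripper_force: 0.0
```

```bash
python3 -c "
from h import *
st()"
```

```text
t 4.28 pos [0.4669 0.2117 0.1496] closing 11.1 z [-0. -0. -1.] F [ 0.2  0.7 -0.3] T [ 0.01 -0.15  0.  ] w 0.289 g 0.0 j [-0.01  0.43 -0.69  1.9   0.33  0.93 -0.66]
```

Call:
jog_arm(
  rows=[
    [[0, 0, 0], [0, 0, 0], 0],
    [[0, 0, 0], [0, 0, 0], 0],
    [[0, 0, 0], [0, 0, 0], 0],
    [[0, 0, 0], [0, 0, 0], 0],
  ],
)

```text
clock: 4.78
position: [0.4669, 0.2117, 0.1496]
ee_rot: [-1.997, -2.425, 0.0]
force: [-1.5, 1.0, -0.8]
width: 0.223
gripper_force: 25.0
```

```bash
python3 -c "
from h import *
st()"
```

```text
t 4.78 pos [0.4669 0.2117 0.1496] closing 11.1 z [-0.  0. -1.] F [-1.5  1.  -0.8] T [ 0.02 -0.04 -0.  ] w 0.223 g 25.0 j [-0.01  0.43 -0.69  1.9   0.33  0.93 -0.66]
```

The opening is 20.5 mm where the wing is 12 mm, so the fingertips are on the 22 mm stem. I'll ease open, rise 9 mm and regrip.

Call:
jog_arm(
  rows=[
    [[0, 0, 0], [0, 0, 0], 0.35],
    [[0, 0, 0], [0, 0, 0], 0.35],
    [[0, 0, 0.9], [0, 0, 0], 0.35],
    [[0, 0, 0.9], [0, 0, 0], 0.2],
    [[0, 0, 0.9], [0, 0, 0], 0],
    [[0, 0, 0.9], [0, 0, 0], 0],
    [[0, 0, 0.9], [0, 0, 0], 0],
    [[0, 0, 0.9], [0, 0, 0], 0],
  ],
)

```text
clock: 5.78
position: [0.467, 0.2116, 0.1586]
ee_rot: [1.997, 2.425, 0.0]
force: [0.9, -0.9, 2.1]
width: 0.132
gripper_force: 25.0
```

```bash
python3 -c "
from h import *
st()"
```

```text
t 5.78 pos [0.467  0.2116 0.1586] closing 11.1 z [ 0. -0. -1.] F [ 0.9 -0.9  2.1] T [-0.07 -0.01  0.12] w 0.132 g 25.0 j [-0.    0.42 -0.69  1.89  0.32  0.95 -0.65]
```

Call:
jog_arm(
  rows=[
    [[0, 0, 0], [0, 0, 5], 0],
    [[0, 0, 0], [0, 0, 10], 0],
    [[0, 0, 0], [0, 0, 15], 0],
    [[0, 0, 0], [0, 0, 20], 0],
    [[0, 0, 0], [0, 0, 25], 0],
    [[0, 0, 0], [0, 0, 30], 0],
    [[0, 0, 0], [0, 0, 35], 0],
    [[0, 0, 0], [0, 0, 40], 0],
  ],
)

```text
clock: 6.78
position: [0.4671, 0.2118, 0.1586]
ee_rot: [1.044, 2.963, 0.001]
force: [1.2, 0.1, -0.1]
width: 0.133
gripper_force: 25.1
```

```bash
python3 -c "
from h import *
st()"
```

```text
t 6.78 pos [0.4671 0.2118 0.1586] closing 51.2 z [ 0.  0. -1.] F [ 1.2  0.1 -0.1] T [ 0.18 -0.23 -0.23] w 0.133 g 25.1 j [ 0.11  0.47 -0.86  1.88  0.42  0.99 -0.04]
```

Call:
jog_arm(
  rows=[
    [[0, 0, 0], [0, 0, 5], 0],
    [[0, 0, 0], [0, 0, 10], 0],
    [[0, 0, 0], [0, 0, 15], 0],
    [[0, 0, 0], [0, 0, 20], 0],
    [[0, 0, 0], [0, 0, 25], 0],
    [[0, 0, 0], [0, 0, 30], 0],
    [[0, 0, 0], [0, 0, 35], 0],
    [[0, 0, 0], [0, 0, 39], 0],
  ],
)

```text
clock: 7.78
position: [0.4671, 0.212, 0.1587]
ee_rot: [-0.005, 3.141, 0.001]
force: [0.5, 0.3, 2.1]
width: 0.128
gripper_force: 25.0
```

```bash
python3 -c "
from h import *
st()"
```

```text
t 7.78 pos [0.4671 0.212  0.1587] closing 90.2 z [ 0.     0.001 -1.   ] F [0.5 0.3 2.1] T [ 0.29 -0.26 -0.08] w 0.128 g 25.0 j [ 0.21  0.53 -1.04  1.87  0.53  1.04  0.53]
```

Call:
jog_arm(
  rows=[
    [[0, 0, 0], [0, 0, 1], 0],
    [[0, 0, 0], [0, 0, 2], 0],
    [[0, 0, 0], [0, 0, 3], 0],
    [[0, 0, 0], [0, 0, 3], 0],
  ],
)

```text
clock: 8.28
position: [0.4671, 0.212, 0.1587]
ee_rot: [-0.084, 3.14, 0.001]
force: [1.7, 1.9, 0.1]
width: 0.131
gripper_force: 25.0
```

```bash
python3 -c "
from h import *
st()"
```

```text
t 8.28 pos [0.4671 0.212  0.1587] closing 93.1 z [ 0.     0.001 -1.   ] F [1.7 1.9 0.1] T [ 0.76 -0.43 -0.04] w 0.131 g 25.0 j [ 0.22  0.54 -1.05  1.87  0.54  1.05  0.58]
```

Call:
jog_arm(
  rows=[
    [[0, 0, 0], [0, 0, 1], 0],
    [[0, 0, 0], [0, 0, 2], 0],
    [[0, 0, 0], [0, 0, 2], 0],
  ],
)

```text
clock: 8.65
position: [0.467, 0.2112, 0.1587]
ee_rot: [0.138, -3.138, 0.001]
force: [0.4, -1.2, 5.0]
width: 0.131
gripper_force: 25.1
```

```bash
python3 -c "
from h import *
st()"
```

```text
t 8.65 pos [0.467  0.2112 0.1587] closing 95.0 z [-0.    -0.001 -1.   ] F [ 0.4 -1.2  5. ] T [ 0.07 -0.26 -0.39] w 0.131 g 25.1 j [ 0.23  0.54 -1.06  1.87  0.55  1.05  0.6 ]
```

Call:
jog_arm(
  rows=[
    [[0, 0, 0], [0, 0, -1], 0.6],
    [[0, 0, 0], [0, 0, -1], 0.8],
    [[0, 0, 0], [0, 0, -1], 0.8],
    [[0, 0, 2], [0, 0, -1], 0.8],
    [[0, 0, 4.5], [0, 0, -1], 0.8],
    [[0, 0, 7], [0, 0, -1], 0.8],
    [[0, 0, 9], [0, 0, -1], 0.8],
    [[0, 0, 9], [0, 0, -1], 0.8],
  ],
)

```text
clock: 9.65
position: [0.4676, 0.2126, 0.251]
ee_rot: [-0.111, 3.136, 0.002]
force: [0.8, -0.1, 0.1]
width: 0.802
gripper_force: 0.0
```

Call:
jog_arm(
  rows=[
    [[3, 0.2, 0], [0, 0, 0], 0.8],
    [[6, 0.4, 0], [0, 0, 0], 0.8],
    [[9.4, 0.7, 0], [0, 0, 0], 0.8],
    [[9.4, 0.7, 0], [0, 0, 0], 0.8],
    [[9.4, 0.7, 0], [0, 0, 0], 0.8],
    [[9.4, 0.7, 0], [0, 0, 0], 0.8],
  ],
)

```text
clock: 10.4
position: [0.56, 0.2188, 0.2487]
ee_rot: [0.113, -3.139, 0.0]
force: [-0.4, -0.9, 0.0]
width: 0.799
gripper_force: 0.0
```

```bash
python3 -c "
from h import *
st()
d=grab('side');a=d['img'][200:310,230:340,::-1];d=grab('top');b=d['img'][145:255,215:325,::-1]
cv2.imwrite('pics/s2.png',cv2.resize(np.hstack([a,b]),None,fx=3.6,fy=3.6,interpolation=cv2.INTER_CUBIC))"
```

```text
t 10.4 pos [0.56   0.2188 0.2487] closing 94.1 z [-0. -0. -1.] F [-0.4 -0.9  0. ] T [ 0.11 -0.14  0.04] w 0.799 g 0.0 j [ 0.2   0.59 -1.05  1.54  0.52  1.31  0.73]
```

View pics/s2.png

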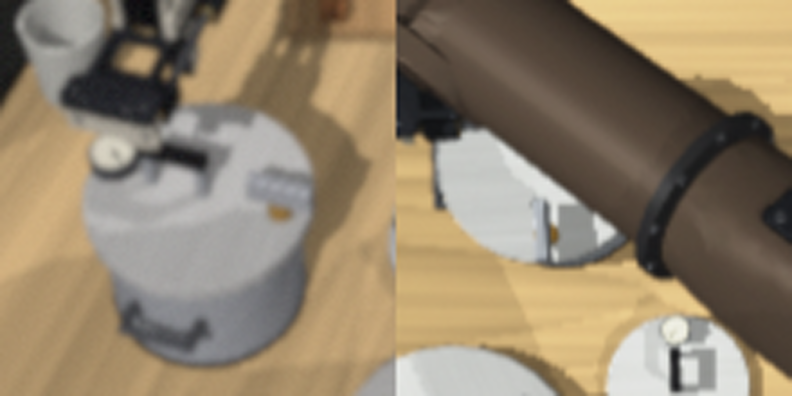

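The wing now points along lid x at the handle, so the tap is open. I'll grip the bar near the lid's centre (lid x ≈ 2 mm) to keep the lift level.

Call:
jog_arm(
  rows=[
    [[-1.6, -0.2, 0], [0, 0, 0], 0.8],
    [[-1.6, -0.2, -2], [0, 0, 0], 0.8],
    [[-1.6, -0.2, -4], [0, 0, 0], 0.8],
    [[-1.6, -0.2, -6], [0, 0, 0], 0.8],
    [[-1.6, -0.2, -7.5], [0, 0, 0], 0.8],
    [[-1.6, -0.2, -8.2], [0, 0, 0], 0.8],
    [[-1.6, -0.2, -8.2], [0, 0, 0], 0.8],
    [[-1.6, -0.2, -8.2], [0, 0, 0], 0.6],
  ],
)

```text
clock: 11.5
position: [0.5453, 0.217, 0.1672]
ee_rot: [-0.111, 3.139, 0.001]
force: [-0.1, 1.1, 0.2]
width: 0.735
gripper_force: 0.0
```

Call:
jog_arm(
  newtons=50,
  rows=[
    [[0, 0, 0], [0, 0, 0], 0.4],
    [[0, 0, 0], [0, 0, 0], 0.2],
    [[0, 0, 0], [0, 0, 0], 0],
    [[0, 0, 0], [0, 0, 0], 0],
    [[0, 0, 0], [0, 0, 0], 0],
    [[0, 0, 0], [0, 0, 0], 0],
    [[0, 0, 0], [0, 0, 0], 0],
    [[0, 0, 0], [0, 0, 0], 0],
  ],
)

```text
clock: 12.5
position: [0.5449, 0.2167, 0.1666]
ee_rot: [0.111, -3.14, -0.0]
force: [0.3, -0.4, -0.8]
width: 0.149
gripper_force: 50.0
```

```bash
python3 -c "
from h import *
st()"
```

```text
t 12.5 pos [0.5449 0.2167 0.1666] closing 94.1 z [-0.  0. -1.] F [ 0.3 -0.4 -0.8] T [ 0.17 -0.17  0.02] w 0.149 g 50.0 j [ 0.19  0.64 -1.01  1.69  0.59  1.15  0.66]
```

Call:
jog_arm(
  rows=[
    [[0, 0, 0.2], [0, 0, 0], 0],
    [[0, 0, 0.5], [0, 0, 0], 0],
    [[0, 0, 1], [0, 0, 0], 0],
    [[0, 0, 2], [0, 0, 0], 0],
    [[0, 0, 3], [0, 0, 0], 0],
    [[0, 0, 4], [0, 0, 0], 0],
    [[0, 0, 5], [0, 0, 0], 0],
    [[0, 0, 5], [0, 0, 0], 0],
  ],
)

```text
clock: 13.5
position: [0.5453, 0.2171, 0.2177]
ee_rot: [-0.111, 3.138, 0.001]
force: [0.4, -0.0, -6.6]
width: 0.145
gripper_force: 50.0
```

```bash
python3 -c "
from h import *
st()
d=grab('side');cv2.imwrite('pics/s3.png',cv2.resize(d['img'][170:310,220:350,::-1],None,fx=4,fy=4,interpolation=cv2.INTER_CUBIC))"
```

```text
t 13.5 pos [0.5453 0.2171 0.2177] closing 94.1 z [ 0.001  0.001 -1.   ] F [ 0.4 -0.  -6.6] T [ 0.12 -0.19 -0.  ] w 0.145 g 50.0 j [ 0.21  0.59 -1.04  1.62  0.54  1.24  0.7 ]
```

View pics/s3.png

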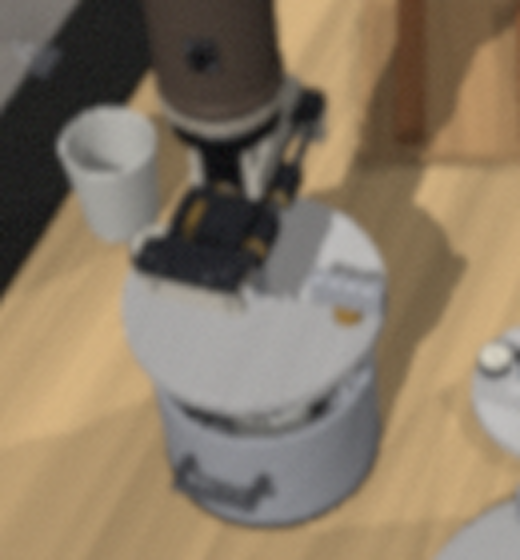

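The lid is level and clear (wrist load 6.6 N). I'll carry it to the rest, turning -47° on the way.

Call:
jog_arm(
  rows=[
    [[0, -1, 1.5], [0, 0, 0], 0],
    [[0, -3.5, 3], [0, 0, -3], 0],
    [[0, -7, 4], [0, 0, -7], 0],
    [[0, -10.5, 4], [0, 0, -11], 0],
    [[0, -14, 4], [0, 0, -15], 0],
    [[0, -17.5, 4], [0, 0, -19], 0],
    [[0, -21, 4], [0, 0, -23], 0],
    [[0, -23, 4], [0, 0, -25], 0],
  ],
)

```text
clock: 14.55
position: [0.5448, -0.016, 0.257]
ee_rot: [0.577, 3.088, -0.002]
force: [0.6, 0.2, -7.3]
width: 0.15
gripper_force: 50.0
```

Call:
jog_arm(
  rows=[
    [[0, -3, 0], [0, 0, -3], 0],
    [[-0.2, -6.5, 0], [0, 0, -7], 0],
    [[-0.5, -10, 0], [0, 0, -11], 0],
    [[-0.8, -13.5, 0], [0, 0, -15], 0],
    [[-1.1, -17, 0], [0, 0, -19], 0],
    [[-1.3, -20, 0], [0, 0, -22], 0],
    [[-1.3, -22, 0], [0, 0, -22], 0],
    [[-1.3, -22, 0], [0, 0, -22], 0],
  ],
)

```text
clock: 15.55
position: [0.5319, -0.235, 0.2563]
ee_rot: [-1.151, -2.923, -0.0]
force: [0.1, 0.5, -7.8]
width: 0.147
gripper_force: 50.0
```

Call:
jog_arm(
  rows=[
    [[0, 0, -1], [0, 0, 0], 0],
    [[0, 0, -3], [0, 0, 0], 0],
    [[0, 0, -5], [0, 0, 0], 0],
    [[0, 0, -7], [0, 0, 0], 0],
    [[0, 0, -9], [0, 0, 0], 0],
    [[0, 0, -10], [0, 0, 0], 0],
    [[0, 0, -10], [0, 0, 0], 0],
    [[0, 0, -10], [0, 0, 0], 0],
  ],
)

```text
clock: 16.55
position: [0.5325, -0.2332, 0.1573]
ee_rot: [1.149, 2.923, 0.0]
force: [-0.6, 1.0, -7.8]
width: 0.144
gripper_force: 50.0
```

```bash
python3 -c "
from h import *
st()
P=[]
for n,(u0,u1,v0,v1) in {'side':(280,410,120,225),'top':(330,440,140,250)}.items():
    d=grab(n)
    Q=np.array([world(d,u,v) for v in range(v0,v1) for u in range(u0,u1) if d['depth'][v,u]>0])
    z=Q[:,2]; L=Q[(z>.07)&(z<.11)]
    A=np.c_[L[:,:2]-L[:,:2].mean(0),np.ones(len(L))]; k=np.linalg.lstsq(A,L[:,2],rcond=None)[0]
    print(n,len(L),'enclosing',cv2.minEnclosingCircle(L[:,:2].astype(np.float32)*1000),'medz',np.median(L[:,2]),'slope',k)
    cv2.imwrite(f'pics/{n}4.png',cv2.resize(d['img'][v0:v1,u0:u1,::-1],None,fx=5,fy=5,interpolation=cv2.INTER_CUBIC))"
```

```text
t 16.55 pos [ 0.5325 -0.2332  0.1573] closing 47.1 z [ 0.001 -0.    -1.   ] F [-0.6  1.  -7.8] T [ 0.06 -0.2  -0.02] w 0.144 g 50.0 j [ 0.88  0.57 -0.82  1.72  0.46  1.06  0.73]
side 43 enclosing ((498.0479736328125, -511.8910827636719), 83.4225845336914) medz 0.0733383856297678 slope [ 0.02718473 -0.0029353   0.07386115]
top 0 enclosing ((0.0, 0.0), 0.0) medz nan slope [0. 0. 0.]<string>:9: RuntimeWarning: Mean of empty slice.
  ret = um.true_divide(
  return _methods._mean(a, axis=axis, dtype=dtype,
  ret = ret.dtype.type(ret / rcount)
```

View pics/side4.png

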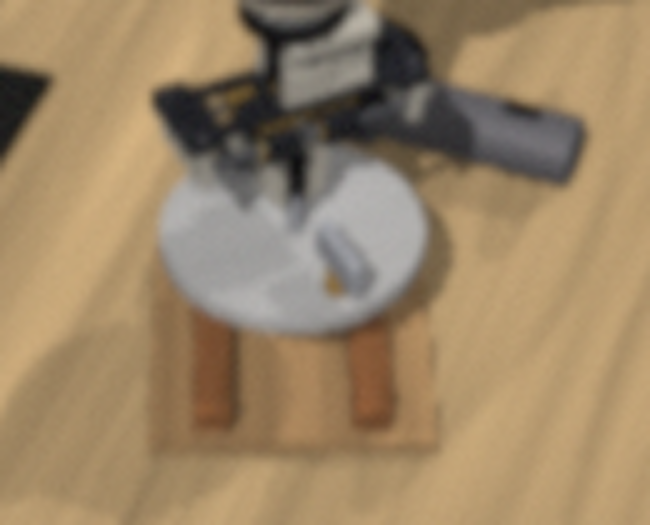

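The lid hangs over the rest, clear of the grinder, with its wing at crop (345,260). I'll check its level and centre at the right height band (top face expected at 0.133).

```bash
python3 -c "
from h import *
for n,(u0,u1,v0,v1) in {'side':(280,410,120,225),'top':(330,440,140,250)}.items():
    d=dict(np.load('pics/'+n+'.npz'))
    Q=np.array([world(d,u,v) for v in range(v0,v1) for u in range(u0,u1) if d['depth'][v,u]>0])
    r=np.hypot(Q[:,0]-.530,Q[:,1]+.231); z=Q[:,2]; L=Q[(z>.12)&(z<.145)&(r<.115)]
    print(n,len(L),'encl',cv2.minEnclosingCircle(L[:,:2].astype(np.float32)*1000),'medz',np.median(L[:,2]))
    T=L[np.hypot(*(L[:,:2]-[.53,-.231]).T)<.09]
    A=np.c_[T[:,:2]-[.53,-.231],np.ones(len(T))]; print(np.linalg.lstsq(A,T[:,2],rcond=None)[0].round(4))"
```

```text
side 1286 encl ((527.3231201171875, -228.50135803222656), 102.6380386352539) medz 0.133806813481129
[-1.000e-04  2.700e-03  1.342e-01]
top 1260 encl ((530.355224609375, -231.67633056640625), 99.7691421508789) medz 0.13264641591988624
[0.0029 0.     0.1328]
```

Call:
jog_arm(
  rows=[
    [[0, 0.1, -1], [0, 0, 0], 0],
    [[0, 0.1, -2.5], [0, 0, 0], 0],
    [[0, 0.1, -4], [0, 0, 0], 0],
    [[0, 0.1, -5.2], [0, 0, 0], 0],
    [[0, 0.1, -6], [0, 0, 0], 0],
    [[0, 0.1, -6.5], [0, 0, 0], 0],
    [[0, 0.1, -6.7], [0, 0, 0], 0],
    [[0, 0.1, -6.8], [0, 0, 0], 0],
  ],
)

```text
clock: 17.65
position: [0.5322, -0.2323, 0.0888]
ee_rot: [1.15, 2.923, 0.0]
force: [0.0, 0.1, -6.5]
width: 0.149
gripper_force: 50.0
```

Call:
jog_arm(
  rows=[
    [[0, 0, 0], [0, 0, 0], 0],
    [[0, 0, -0.1], [0, 0, 0], 0],
    [[0, 0, -0.2], [0, 0, 0], 0],
    [[0, 0, -0.2], [0, 0, 0], 0],
  ],
)

```text
clock: 18.15
position: [0.532, -0.2324, 0.0866]
ee_rot: [1.15, 2.923, 0.0]
force: [-0.1, -0.1, -5.3]
width: 0.15
gripper_force: 50.0
```

```bash
python3 -c "
from h import *
st()"
```

```text
t 18.15 pos [ 0.532  -0.2324  0.0866] closing 47.1 z [ 0. -0. -1.] F [-0.1 -0.1 -5.3] T [-0.   -0.22 -0.01] w 0.15 g 50.0 j [ 0.84  0.64 -0.77  1.79  0.54  0.93  0.66]
```

Contact is just starting (the load is dropping), so I'll go down in 0.5 mm steps.

Call:
jog_arm(
  rows=[
    [[0, 0, -0.05], [0, 0, 0], 0],
    [[0, 0, -0.05], [0, 0, 0], 0],
    [[0, 0, -0.1], [0, 0, 0], 0],
    [[0, 0, -0.1], [0, 0, 0], 0],
  ],
)

```text
clock: 18.65
position: [0.532, -0.2324, 0.0866]
ee_rot: [1.15, 2.923, -0.001]
force: [-5.4, -0.4, 8.4]
width: 0.144
gripper_force: 50.0
```

```bash
python3 -c "
from h import *
st()"
```

```text
t 18.65 pos [ 0.532  -0.2324  0.0866] closing 47.1 z [ 0.    -0.001 -1.   ] F [-5.4 -0.4  8.4] T [ 0.17  0.97 -0.02] w 0.144 g 50.0 j [ 0.84  0.64 -0.77  1.79  0.54  0.93  0.66]
```

Call:
jog_arm(
  rows=[
    [[0, 0, 0.05], [0, 0, 0], 0],
    [[0, 0, 0.05], [0, 0, 0], 0.25],
    [[0, 0, 0.05], [0, 0, 0], 0.4],
    [[0, 0, 0.05], [0, 0, 0], 0.6],
    [[0, 0, 0.05], [0, 0, 0], 0.8],
    [[0, 0, 0.05], [0, 0, 0], 0.8],
    [[0, 0, 0.05], [0, 0, 0], 0.8],
    [[0, 0, 0.05], [0, 0, 0], 0.8],
  ],
)

```text
clock: 19.65
position: [0.5319, -0.2324, 0.0861]
ee_rot: [1.15, 2.924, 0.0]
force: [-0.7, 0.0, -0.2]
width: 0.791
gripper_force: 0.0
```

Call:
jog_arm(
  rows=[
    [[0, 0, 1], [0, 0, 0], 0.8],
    [[0, 0, 3], [0, 0, 0], 0.8],
    [[0, 0, 6], [0, 0, 0], 0.8],
    [[0, 0, 10], [0, 0, 0], 0.8],
    [[0, 0, 15], [0, 0, 0], 0.8],
    [[0, 4, 20], [0, 0, 0], 0.8],
    [[0, 9, 20], [0, 0, 0], 0.8],
    [[0, 14, 20], [0, 0, 0], 0.8],
  ],
)

```text
clock: 20.65
position: [0.5322, -0.0905, 0.2886]
ee_rot: [1.149, 2.921, 0.001]
force: [-0.4, 0.2, 0.6]
width: 0.801
gripper_force: 0.0
```

Call:
jog_arm(
  rows=[
    [[0, 5, 0], [0, 0, 0], 0.8],
    [[0, 10, 0], [0, 0, 0], 0.8],
    [[0, 15, 0], [0, 0, 0], 0.8],
    [[0, 15, 0], [0, 0, 0], 0.8],
    [[0, 15, 0], [0, 0, 0], 0.8],
    [[0, 15, 0], [0, 0, 0], 0.8],
  ],
)

```text
clock: 21.4
position: [0.5322, 0.0562, 0.2864]
ee_rot: [1.153, 2.922, -0.001]
force: [0.0, 0.4, 0.3]
width: 0.803
gripper_force: 0.0
```

```bash
python3 -c "
from h import *
st()
I=[]
for n,(u0,u1,v0,v1) in {'side':(290,400,130,225),'top':(330,440,145,240)}.items():
    d=grab(n); I.append(d['img'][v0:v1,u0:u1,::-1])
    Q=np.array([world(d,u,v) for v in range(v0,v1) for u in range(u0,u1) if d['depth'][v,u]>0])
    r=np.hypot(Q[:,0]-.530,Q[:,1]+.231); z=Q[:,2]; L=Q[(z>.052)&(z<.072)&(r<.115)]
    print(n,len(L),'encl',cv2.minEnclosingCircle(L[:,:2].astype(np.float32)*1000))
    T=L[np.hypot(*(L[:,:2]-[.53,-.231]).T)<.09]
    A=np.c_[T[:,:2]-[.53,-.231],np.ones(len(T))]; print(np.linalg.lstsq(A,T[:,2],rcond=None)[0].round(4))
cv2.imwrite('pics/fin.png',cv2.resize(np.hstack(I),None,fx=3.6,fy=3.6,interpolation=cv2.INTER_CUBIC))"
```

```text
t 21.4 pos [0.5322 0.0562 0.2864] closing 46.9 z [ 0.    -0.001 -1.   ] F [0.  0.4 0.3] T [-0.02 -0.12  0.01] w 0.803 g 0.0 j [ 0.49  0.39 -0.94  1.65  0.33  1.27  0.3 ]
side 1196 encl ((527.4491577148438, -229.4492950439453), 103.52433776855469)
[-0.0013 -0.0016  0.0635]
top 2230 encl ((530.8272094726562, -230.9146270751953), 100.34358215332031)
[0.0014 0.001  0.062 ]
```

View pics/fin.png

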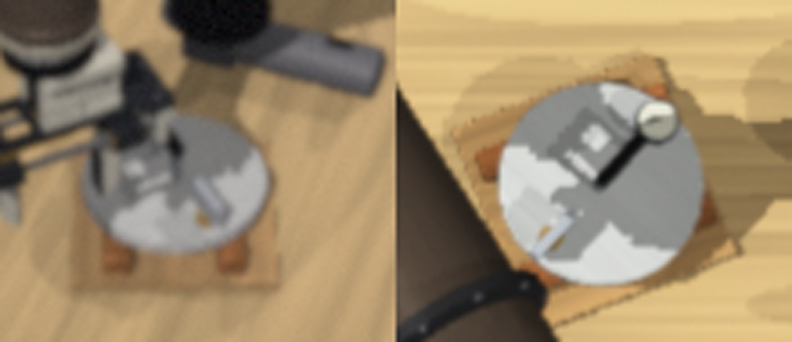

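The lid lies flat, top face at 0.062, and centred within about 1 mm. The wing, from (540,250) to (575,212), still lines up with the bar, and the arm is clear.

```bash
python3 -c "
from cell import arm
print(arm.sign_off())"
```

```text
the job is handed in; nothing more can be done
None
```

The job is handed in at about 21 s: the vent tap is open at its stop, and the lid was lifted off level and set down flat, centred on the rest's battens to about 1 mm; a finger briefly leaned on the handle's end at about 7 N while reaching the tap.

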